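# Pin a hatch hinge with an R-clip

## Robot

A 6-joint arm with a two-finger parallel gripper is mounted at the origin on the work surface. World frame = base frame: x ahead of the robot, y to its left, z up, the work surface at z = 0. Lengths are in m, angles in rad, forces in N, time in s.
With the tool pointing down it reaches from about 0.35 to 0.85 m from the base axis. Payload 8.1 kg.
Tool frame: the origin (TCP) lies midway between the tips of the shut fingers; the grasp point (between the pads) lies 19 mm behind it; z points along the fingers, y is the direction in which the jaws open and shut (so a half turn about z gives the same grasp; the last joint's range is limited). The gripper opens to 93 mm and grips with 3 to 60 N. Pads are 15 mm wide; open, the fingers measure 128 mm over their backs; the gripper's body (75 mm by 188 mm) begins 65 mm behind the grasp point.
Start: joints at [1.26, 0.13, 1.488, -0, 1.523, -0.085], TCP at [0.134, 0.585, 0.185] pointing down, gripper open.
Joint ranges: [-2.96, 2.96], [-0.89, 2.26], [0.02, 2.5], [-1.34, 4.48], [0, 2.73], [-2.66, 2.66]. Speed limits (rad/s): [2.39, 2.39, 2.79, 3.14, 3.14, 3.14].

## Interface

Orientations are given as a rotation vector (axis times angle).
In Python, from plant import robot gives the robot as it stands. The module is installed in compiled form; this text tells all that it offers.
- The arm moves only by the shell command python3 -m pendant 'ROWS' [FORCE]. ROWS is JSON, a list of rows, each an object with "translation": the shift along the tool's x, y, z in mm, a list of three; "twist": the turn, a rotation vector about the tool's x, y, z in rad, a list of three; "grip": the opening, from -1 (shut) to 1 (fully open). A call has exactly 10 rows; each row shifts and turns the pose as measured when the row begins, along the tool's axes as they then stand; what a row does not reach is not made up. A row lasts 1/10 s, in which the tool goes at most 50 mm and 8.59 degrees, less where a joint would pass 70% of its speed; a pose out of reach is approached as far as the arm can. A call is refused whole if a number of a shift passes 50 or a number of a turn 0.15, either way. A call with a gripper value outside its range is refused whole. The fingers move at their own pace and stop on an object; FORCE is the grip in N (left out, the last holds). Time passes only in rows, so rows that do not move let the fingers close, or fill a call up. It gives the time, the measured TCP pose, the force and the opening at its end, in the units of the state.
- robot.read_state(): the state, without advancing time (a new reading comes with each control period).
- robot.read_camera(name): name is "scene" or "top" or "wrist"; returns (picture, depth): 420x560x3 uint8, red, green, blue; 420x560 float32, m along the optical axis (not along the pixel's ray), 0 where there is no reading.
- robot.camera_info(name): a dict with "vertical_fov" (degrees; the focal length in pixels is half the picture's height over the tangent of half this angle, whatever the lens; pixels are square), "cx", "cy" (the principal point, pixels), "D" ([k1, k2, p1, p2, k3] as OpenCV has them; the pictures are not rectified), "cam_to_world" (4x4, takes a point from camera to world coordinates). Camera axes: x right, y up, looking along -z (the intrinsics and any distortion apply to the point x, -y, -z); pixel columns grow to the right and rows downward; lengths in m; the calibration is good to about 2 mm. A picture is of the moment at which its call begins: read the wrist's pose just before it. camera_info takes no time and is no camera call; for the wrist camera it gives the pose at the moment of the call.
- robot.close_job(): hands the job in, once; it reports no verdict.
The state is a dict: "t": time; "q": joint angles; "dq": joint speeds; "joint_torque": joint torques, N m; "tool_pos": TCP position; "orientation": TCP orientation; "force": force on the tool from outside, world axes, zero at the start; "wrist_torque": the same for the moment, N m; "opening": finger opening in m.
Only numpy, scipy, OpenCV 4.12 (cv2) and the standard library are available. Lean on these libraries where they do the work, as an engineer would, in place of code of your own. Each camera call takes 0.05 s, during which the arm holds its last target. There are 200 camera calls.

## Task

On the hatch hinge sample, push the drawn-out hinge pin fully home. Then take the longer of the two R-clips from the rack and fit it squarely: its straight leg down through the cross-hole at the free end of the pin and its bent leg over the side of the pin, until it snaps to its seat round the pin; let go of it. Feel your way in and do not force the pin or the clip, and leave the other goods where they are.

Things in the scene. Friction and masses are not known exactly. Their poses are not given: they have to be found in the camera images.
- pin_mark (a point): Point on the axis of the level 22 mm hinge pin, 70 mm above the shelf, fixed to the pin: with the pin home it lies in the bracket ear's outer face. The centre of the cross-hole lies 14 to 36 mm from it towards the free end (-y), differing from sample to sample, not measured. The hole is 8 mm wide, vertical, right through; the pin's top is 11 mm above the axis. y runs along the pin to its head, z up.
- pin_head (a point): Centre of the outer face of the pin's head, a 36 mm steel disc 10 mm thick, 70 mm above the shelf; y of this point points out of the face, along the pin. Push it the other way (-y) to send the pin home.
- pin (a joint): How far the hinge pin is drawn out, m: 0 = fully home (head against the bracket's ear, a hard stop), up to 0.036. It slides stiffly (about 5 N) and stays where it is left.
- clip_coil (a point): Centre of the coil of the long R-clip (6 mm steel wire, 101 mm tall, 55 to 90 g): the coil is 26 mm across and 12 mm thick (along y), the place to grip, from above with the fingers closing along y. z up along the clip; the straight leg hangs right below the coil's centre, the bent leg beside it on the +x side. It stands in a slot with 1 mm play, this point 96 mm above the shelf.
- clip_seat (a point): Point on the long clip's straight leg, 45 mm below the coil's centre, that lies at the centre of the cross-hole, on the pin axis, when the clip is seated. The springy bent leg has its hollow for the pin beside it; opposite sides of the pin serve equally. Snapping over takes about 4 to 8 N of push after the leg is in; the bent leg first meets the pin about 20 mm before the seat.
- clip_tip (a point): Blunt free end (6 mm thick, edge broken by 1 mm) of the long clip's straight leg, 43 mm below clip_seat, 88 mm below the coil's centre. It reaches 13 mm lower than the flared end of the bent leg.
- short_coil (a point): Centre of the coil of the short R-clip (5 mm wire, 72 mm tall), in the rack's other slot, coil 70 mm above the shelf. Its leg is too short for this pin; leave it there.
- bracket: Fixed steel bracket of the hatch hinge; origin under the middle of its ears on the shelf. Base plate 110 x 60 x 8 mm, two ears 8 mm thick with outer faces at y=+-28 mm, tops 88 mm high; the hinge pin passes through them along y, head at +y, free end at -y. A strap leaf slants down at +x. The pin ends 28 mm beyond the hole's centre.
- rack: Fixed grey plastic clip rack, 130 (x) x 44 (y) x 48 mm high, origin under its centre; two slots along x, 28 x 8 mm, 40 mm deep (under the bent leg 27 mm), centred at x=-33 and +33 mm. Each clip stands in one, its flat plane along x; which is where varies.
- lock_body: Bystander: brass mortise lock body lying flat, 90 x 120 x 16 mm with a 170 mm face plate; origin under its centre.
- drill_guide: Bystander: plastic drill guide, 70 x 32 x 39 mm; origin under its centre.
- door_knob: Bystander: aluminium door knob, 60 mm wide, 58 mm high; origin under its centre.
- screw_box: Bystander: cardboard box of screws, 75 x 55 x 32 mm; origin under its centre.
- screwdriver: Bystander: screwdriver, 190 mm long, lying along its x; origin under its middle.
Mind the look-alikes: they are no part of the job. What is shaped like the part that bears clip_coil but purple is not meant. What is shaped like the bracket but red is not meant.

How it is judged:
On the way, in this order (a step that is already met when the one before it is completed fails the run):
1. the hinge pin is pushed fully home (within 2 mm), before any clip is in its hole (value of joint pin below 0.002 m and distance between clip_seat and pin_mark above 0.08 m), for 0.2 s.
2. the long clip's straight leg has entered the cross-hole, its end below the pin's axis (x of clip_tip in the frame of pin_mark between -0.004 and 0.004 m and y of clip_tip in the frame of pin_mark between -0.039 and -0.011 m and z of clip_tip in the frame of pin_mark below -0.006 m and value of joint pin below 0.003 m), for 0.1 s.
At the end, for the whole second after the job is handed in: Pin home within 3 mm; long clip at rest, its leg through the cross-hole: seat point within 6 mm of the pin's axis in height, 4 mm sideways, 11 to 39 mm out from the mark along the pin; leg end 30 mm or more below the axis, within 9 mm sideways; clip square to the pin within 0.3 rad (x of clip_seat in the frame of pin_mark between -0.004 and 0.004 m and y of clip_seat in the frame of pin_mark between -0.039 and -0.011 m and z of clip_seat in the frame of pin_mark between -0.006 and 0.006 m and x of clip_tip in the frame of pin_mark between -0.009 and 0.009 m and z of clip_tip in the frame of pin_mark below -0.03 m and angle between the y axis of clip_coil and the y axis of pin_mark, either way round below 0.3 rad and value of joint pin below 0.003 m and linear speed of clip below 0.01 m/s); the robot touches nothing.
It fails at once if the clip is forced: more than 22 N between the clip and the pin (contact force between clip and pin above 22 N).
It fails at once if the pin is rammed: more than 45 N between the fingers and the pin (contact force between the fingers and pin above 45 N).
It fails at once if other goods are disturbed (moved more than 25 mm) (distance of any of drill_guide, short_coil, door_knob, screw_box, screwdriver, lock_body from where it was at the start of the episode above 0.025 m).
It also fails if it takes over 72 s, if anything falls off the work surface, if the arm or the gripper's body presses on something with over 40 N, if the wrist force passes 120 N, or if a joint passes its speed limit or range.

## Working session

There is one attempt and no reset: what is moved stays moved. The work goes in short steps, Python scripts to look and compute and a shell command to move; the robot and the scene stay as the last step left them, time stands still between calls to the robot, and variables do not carry over. Pictures are saved under pics/ and viewed, about 8 in all and at most 12, crops included, and the job is handed in when it is done.

```bash
mkdir -p pics; cat > h.py <<'E'
import numpy as np, cv2
from plant import robot
from scipy.spatial.transform import Rotation as R
def intr(n):
    i=robot.camera_info(n); f=210/np.tan(np.radians(i["vertical_fov"])/2)
    return np.array([[f,0,i["cx"]],[0,f,i["cy"]],[0,0,1]]),np.array(i["D"],float),np.array(i["cam_to_world"])
def ray(n,uv,M=None):
    K,D,T=intr(n); T=T if M is None else M
    p=cv2.undistortPoints(np.array(uv,float).reshape(-1,1,2),K,D).reshape(-1,2)
    d=np.c_[p[:,0],-p[:,1],-np.ones(len(p))]@T[:3,:3].T
    return T[:3,3],d
def onz(n,uv,z,M=None):
    o,d=ray(n,uv,M); return o+d*((z-o[2])/d[:,2])[:,None]
def cloud(n,dep,M=None):
    v,u=np.mgrid[0:420,0:560]; o,d=ray(n,np.c_[u.ravel(),v.ravel()],M)
    P=o+d*dep.reshape(-1,1); P[dep.ravel()==0]=np.nan
    return P.reshape(420,560,3)
def snap(n,tag):
    M=np.array(robot.camera_info(n)["cam_to_world"]); im,d=robot.read_camera(n)
    np.savez(f"{tag}.npz",im=im,d=d,M=M); return im,d,M
E
python3 - <<'E'
from h import *
print(robot.read_state())
for n in("scene","top"):
    im,d,M=snap(n,n+"0"); cv2.imwrite(f"pics/{n}0.png",cv2.resize(im[:,:,::-1],(800,600))); print(n,M.round(3),intr(n)[0].round(1))
E
```

```text
{'t': 0.0, 'q': array([ 1.25959994e+00,  1.31142627e-01,  1.48925270e+00,  2.19532609e-07,
        1.52296301e+00, -8.54379700e-02]), 'dq': array([ 0.00128519, -0.00063423,  0.00104785,  0.00057256, -0.00044946,
        0.00224897]), 'joint_torque': array([-2.02460244e-03, -5.59820831e+01, -4.91769862e+01,  7.66877714e-02,
        3.51762387e-02, -1.41167552e-04]), 'tool_pos': array([0.13412211, 0.5841977 , 0.18381314]), 'orientation': array([-3.53828564e-01, -3.12125221e+00,  2.71879748e-03]), 'force': array([ 0.43307527, -0.51490427,  0.14500476]), 'wrist_torque': array([ 0.01453671, -0.0469024 , -0.02625925]), 'opening': 0.09278163453755811}
scene [[-0.827 -0.286  0.484  1.077]
 [ 0.562 -0.446  0.697  0.813]
 [ 0.016  0.848  0.53   0.7  ]
 [ 0.     0.     0.     1.   ]] [[503.1   0.  279.8]
 [  0.  503.1 203.1]
 [  0.    0.    1. ]]
top [[ 0.007  0.99  -0.142  0.369]
 [-1.     0.01   0.021  0.032]
 [ 0.022  0.142  0.99   1.327]
 [ 0.     0.     0.     1.   ]] [[455.1   0.  278.9]
 [  0.  455.1 204. ]
 [  0.    0.    1. ]]
```

View pics/scene0.png

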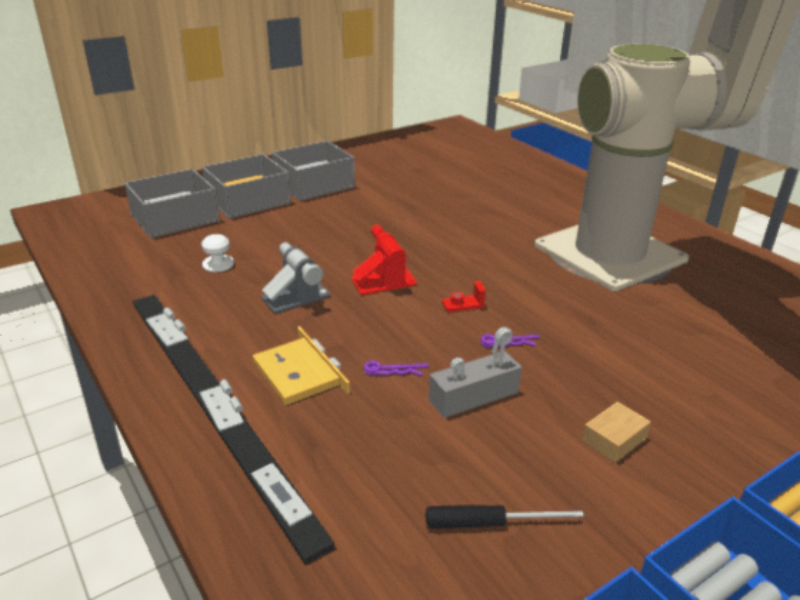

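View pics/top0.png

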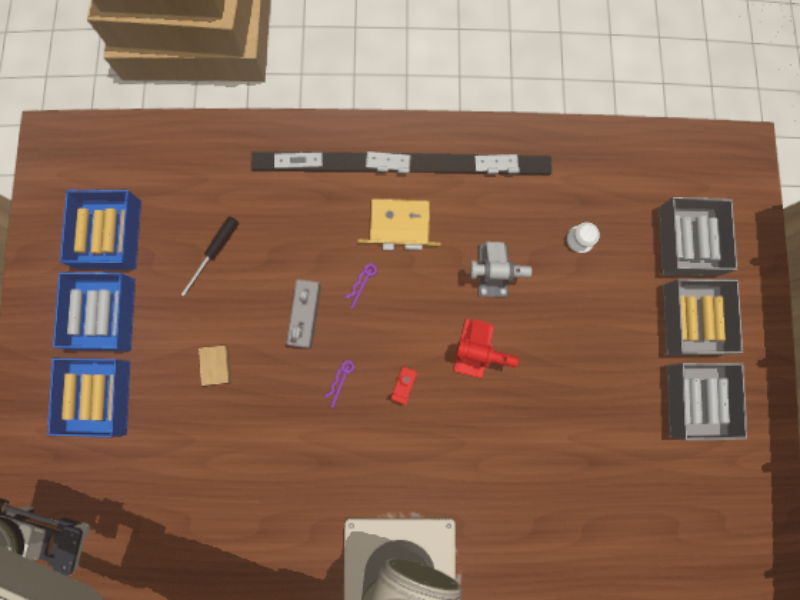

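The scene view shows the grey bracket at (298,275) with its head disc at (312,273), and the rack at (476,383) with the long clip standing at (502,340). In the top view the pin runs from (475,270), the head, to (530,271), the free end. The rack is at (304,313), with the long coil at (297,331) on the robot side.

```bash
python3 - <<'E'
from h import *
for n in("top","scene"):
    z=np.load(n+"0.npz"); im,d=z["im"],z["d"]; P=cloud(n,d)
    hsv=cv2.cvtColor(im,cv2.COLOR_RGB2HSV); g=hsv[...,1]<60
    s=0.7
    box={"top":{"br":(455,235,545,305),"rk":(280,270,325,355)},"scene":{"br":(255,235,335,315),"rk":(420,320,530,420)}}[n]
    for k,(a,b,c,e) in box.items():
        sl=np.s_[int(b*s):int(e*s),int(a*s):int(c*s)]
        q=P[sl][g[sl]]; q=q[q[:,2]>0.004]
        for lo,hi in ((.03,.046),(.046,.056),(.056,.066),(.066,.085),(.085,.12)):
            w=q[(q[:,2]>lo)&(q[:,2]<hi)]
            if len(w)>3:
                ext=cv2.minAreaRect((w[:,:2]*1000).astype(np.float32))
                print(n,k,lo,len(w),w.mean(0).round(4),"rect",np.round(ext[0],1),np.round(ext[1],1),round(ext[2],1))
E
```

```text
top br 0.03 88 [ 0.6352 -0.1896  0.0378] rect [ 616.3 -186.7] [49.3 85.1] 88.9
top br 0.046 62 [ 0.6237 -0.1909  0.0511] rect [ 605.9 -188. ] [52.3 64. ] 88.3
top br 0.056 36 [ 0.6036 -0.184   0.0595] rect [ 589.4 -184.2] [64.7 72.5] 48.4
top br 0.066 304 [ 0.5911 -0.1943  0.0793] rect [ 593.5 -194. ] [117.7  39.9] 88.0
top br 0.085 121 [ 0.5933 -0.1808  0.0874] rect [ 592.4 -190.7] [110.3  24.7] 87.5
top rk 0.03 143 [0.5062 0.1899 0.0424] rect [509.  193.5] [ 45.2 128.1] 82.2
top rk 0.046 487 [0.5086 0.1936 0.0491] rect [508.7 193.4] [ 45.1 127.3] 82.3
top rk 0.056 7 [0.5063 0.1911 0.0619] rect [496.3 193.5] [  6.7 101. ] 82.7
top rk 0.066 28 [0.534  0.1895 0.0784] rect [506.6 191.1] [ 8.6 81.8] 86.7
top rk 0.085 50 [0.4682 0.1982 0.1032] rect [468.8 198.7] [11.5 26.3] 81.2
scene br 0.03 168 [ 0.6327 -0.18    0.0378] rect [ 617.4 -181.7] [43.5 87.5] 76.7
scene br 0.046 107 [ 0.6208 -0.1786  0.0512] rect [ 619.4 -170.8] [33.4 85.4] 15.0
scene br 0.056 98 [ 0.6093 -0.1637  0.061 ] rect [ 611.9 -169.1] [27.4 87.6] 20.0
scene br 0.066 331 [ 0.6034 -0.1767  0.077 ] rect [ 599.4 -191.1] [ 35.5 122.8] 0.5
scene br 0.085 52 [ 0.5992 -0.1758  0.0862] rect [ 598.6 -174.3] [84.4 17. ] 88.1
scene rk 0.03 589 [0.5228 0.2063 0.0404] rect [512.6 196.2] [ 50.3 132.1] 83.7
scene rk 0.046 548 [0.5145 0.1985 0.0475] rect [512.3 196.9] [ 47.2 130.9] 82.8
scene rk 0.056 54 [0.5118 0.1979 0.0615] rect [510.9 197.7] [10.3 83.7] 81.5
scene rk 0.066 88 [0.5194 0.1974 0.0744] rect [511.1 197.4] [11.4 86.9] 83.8
scene rk 0.085 117 [0.4725 0.2037 0.0973] rect [471.5 203.1] [15.1 24.7] 80.8
```

```bash
cat > go.py <<'E'
import sys
from h import *
# go.py x y z heading_of_tool_y(deg): remaining shift in present tool axes (mm), turn about tool z (rad)
x,y,z,h=map(float,sys.argv[1:5]); s=robot.read_state(); r=R.from_rotvec(s["orientation"]); m=r.as_matrix()
cur=np.degrees(np.arctan2(m[1,1],m[0,1]))
want=R.from_matrix(np.c_[[np.sin(np.radians(h)),-np.cos(np.radians(h)),0],[np.cos(np.radians(h)),np.sin(np.radians(h)),0],[0,0,-1]])
print("t",round(s["t"],2),"pos",s["tool_pos"].round(4),"head",cur.round(2),"tilt",m[:2,2].round(4),"F",s["force"].round(1),"op",round(s["opening"],4))
print("shift mm",(m.T@(np.array([x,y,z])-s["tool_pos"])*1000).round(1),"twist",(r.inv()*want).as_rotvec().round(4))
E
r='{"translation":[-37,-33,0],"twist":[0,0,0],"grip":-1}'
python3 -m pendant '[{"translation":[-37,-33,0],"twist":[0,0,0],"grip":-1},{"translation":[-37,-33,0],"twist":[0,0,0],"grip":-1},{"translation":[-37,-33,0],"twist":[0,0,0],"grip":-1},{"translation":[-37,-33,0],"twist":[0,0,0],"grip":-1},{"translation":[-37,-33,0],"twist":[0,0,0],"grip":-1},{"translation":[-37,-33,0],"twist":[0,0,0],"grip":-1},{"translation":[-37,-33,0],"twist":[0,0,0],"grip":-1},{"translation":[-37,-33,0],"twist":[0,0,0],"grip":-1},{"translation":[-37,-33,0],"twist":[0,0,0],"grip":-1},{"translation":[-37,-33,0],"twist":[0,0,0],"grip":-1}]'
python3 go.py .592 -.07 .19 89
```

```text
t: 1.1
tool_pos: [0.4195, 0.1756, 0.1787]
orientation: [-0.336, -3.119, 0.012]
force: [0.9, -0.1, 0.4]
opening: 0.0177Traceback (most recent call last):
  File "go.py", line 6, in <module>
    want=R.from_matrix(np.c_[[np.sin(np.radians(h)),-np.cos(np.radians(h)),0],[np.cos(np.radians(h)),np.sin(np.radians(h)),0],[0,0,-1]])
  File "scipy/spatial/transform/_rotation.pyx", line 1143, in scipy.spatial.transform._rotation.Rotation.from_matrix
ValueError: Non-positive determinant (left-handed or null coordinate frame) in rotation matrix 0: [[ 0.9998477   0.01745241  0.        ]
 [-0.01745241  0.9998477   0.        ]
 [ 0.          0.         -1.        ]].
```

```bash
sed -i 's/np.c_\[\[np.sin(np.radians(h)),-np.cos(np.radians(h)),0\]/np.c_[[-np.sin(np.radians(h)),np.cos(np.radians(h)),0]/' go.py
python3 go.py .592 -.07 .19 89
python3 - <<'E'
from h import *
im,d,M=snap("wrist","w0"); cv2.imwrite("pics/w0.png",im[:,:,::-1]); print(M.round(3),intr("wrist")[:2])
E
```

```text
t 1.1 pos [0.4195 0.1756 0.1787] head 77.71 tilt [-0.005  -0.0074] F [ 0.9 -0.1  0.4] op 0.0177
shift mm [-220.8 -203.3  -10.3] twist [-0.0079 -0.0042 -0.1971]
[[ 0.213 -0.942 -0.259  0.347]
 [ 0.977  0.203  0.064  0.193]
 [-0.008 -0.267  0.964  0.379]
 [ 0.     0.     0.     1.   ]] (array([[313.36584645,   0.        , 281.2256475 ],
       [  0.        , 313.36584645, 215.7859769 ],
       [  0.        ,   0.        ,   1.        ]]), array([-0.06549752,  0.        ,  0.        ,  0.        ,  0.        ]))
```

View pics/w0.png

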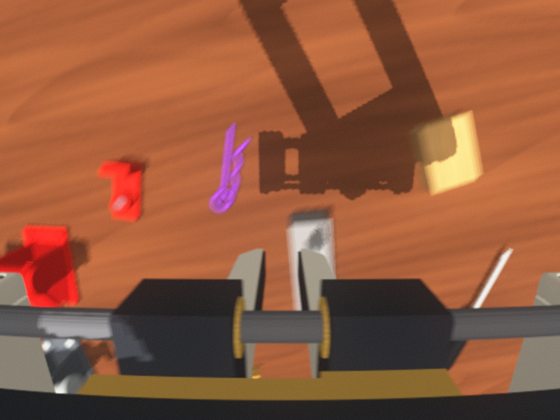

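Wrist view: the camera looks down on the robot side of the fingers. The rack's end is at (312,240) between the fingers, and the decoys are to the left. Now to the pin head.

```bash

python3 -m pendant '[{"translation":[-24,-20,-1],"twist":[0,0,-0.02],"grip":-1},{"translation":[-24,-20,-1],"twist":[0,0,-0.02],"grip":-1},{"translation":[-24,-20,-1],"twist":[0,0,-0.02],"grip":-1},{"translation":[-24,-20,-1],"twist":[0,0,-0.02],"grip":-1},{"translation":[-24,-20,-1],"twist":[0,0,-0.02],"grip":-1},{"translation":[-24,-20,-1],"twist":[0,0,-0.02],"grip":-1},{"translation":[-24,-20,-1],"twist":[0,0,-0.02],"grip":-1},{"translation":[-24,-20,-1],"twist":[0,0,-0.02],"grip":-1},{"translation":[-24,-20,-1],"twist":[0,0,-0.02],"grip":-1},{"translation":[-24,-20,-1],"twist":[0,0,-0.02],"grip":-1}]' >/dev/null
python3 go.py .592 -.09 .065 89
python3 - <<'E'
from h import *
im,d,M=snap("wrist","w1"); cv2.imwrite("pics/w1.png",im[:,:,::-1])
E
```

```text
t 2.15 pos [ 0.6387 -0.0691  0.1852] head 89.05 tilt [-0.0111 -0.0097] F [-0.6  1.2 -0.1] op 0.0006
shift mm [ 45.  -20.4 121. ] twist [-0.0099 -0.0109  0.0008]
```

View pics/w1.png

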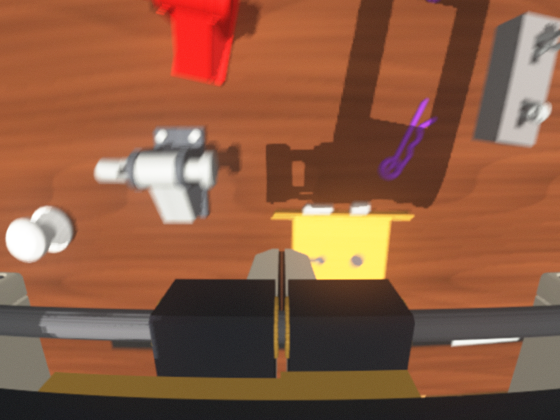

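Wrist view: the bracket sits at (175,170), with the pin's free end at left (100,170) and the head disc at (208,165). The lock body is yellow at (340,245), low and clear.

```bash
cat > pinm.py <<'E'
import sys
from h import *
tag,a,b,c,e=sys.argv[1],*map(int,sys.argv[2:6])
z=np.load(tag+".npz"); im,d,M=z["im"],z["d"],z["M"]; P=cloud("wrist",d,M)
g=cv2.cvtColor(im,cv2.COLOR_RGB2HSV)[...,1]<70
Q=P[b:e,a:c][g[b:e,a:c]]
for lo,hi in((.074,.083),(.083,.092)):
    w=Q[(Q[:,2]>lo)&(Q[:,2]<hi)]; r=cv2.minAreaRect((w[:,:2]*1000).astype(np.float32)); print(lo,len(w),np.round(r[0],1),np.round(r[1],1),round(r[2],1),"y",w[:,1].min().round(4),w[:,1].max().round(4))
# profile along y: top height, centre x
ys=np.arange(-.30,-.10,.005)
for y in ys:
    w=Q[(abs(Q[:,1]-y)<.0025)&(Q[:,2]>.066)]
    if len(w)>3: print(y.round(4),len(w),"x",w[:,0].min().round(4),w[:,0].max().round(4),"top",np.percentile(w[:,2],95).round(4))
E
python3 pinm.py w1 80 120 240 230
```

```text
0.074 1550 [ 598.  -194.2] [119.1  35. ] 89.5 y -0.2538 -0.1347
0.083 1578 [ 597.5 -177. ] [83.9 26.4] 87.8 y -0.2191 -0.135
-0.255 7 x 0.591 0.601 top 0.0797
-0.25 82 x 0.5872 0.6061 top 0.0811
-0.245 91 x 0.5873 0.6062 top 0.0812
-0.24 83 x 0.5884 0.6062 top 0.0813
-0.235 88 x 0.5885 0.6062 top 0.0813
-0.23 120 x 0.5878 0.6062 top 0.0806
-0.225 55 x 0.5862 0.6063 top 0.0803
-0.22 27 x 0.5862 0.6164 top 0.0874
-0.215 168 x 0.5804 0.6166 top 0.0882
-0.21 191 x 0.5803 0.6166 top 0.088
-0.205 169 x 0.5806 0.6126 top 0.0873
-0.2 159 x 0.58 0.6126 top 0.0874
-0.195 174 x 0.5801 0.6127 top 0.0873
-0.19 172 x 0.5803 0.613 top 0.0872
-0.185 169 x 0.5805 0.6129 top 0.0873
-0.18 169 x 0.5805 0.6147 top 0.0874
-0.175 178 x 0.5807 0.6148 top 0.0873
-0.17 169 x 0.5781 0.6164 top 0.0878
-0.165 237 x 0.5781 0.6169 top 0.0882
-0.16 198 x 0.5783 0.6157 top 0.0863
-0.155 105 x 0.588 0.6079 top 0.0812
-0.15 100 x 0.5881 0.6078 top 0.0807
-0.145 92 x 0.5813 0.6159 top 0.0877
-0.14 176 x 0.5815 0.616 top 0.0881
-0.135 172 x 0.5823 0.6137 top 0.0873
```

```bash

python3 -m pendant '[{"translation":[14,-8,0],"twist":[-0.003,-0.003,0],"grip":-1},{"translation":[14,-8,10],"twist":[-0.003,-0.003,0],"grip":-1},{"translation":[10,-8,25],"twist":[-0.003,-0.003,0],"grip":-1},{"translation":[2,-2,25],"twist":[0,0,0],"grip":-1},{"translation":[0,0,25],"twist":[0,0,0],"grip":-1},{"translation":[0,0,20],"twist":[0,0,0],"grip":-1},{"translation":[0,0,10],"twist":[0,0,0],"grip":-1},{"translation":[0,0,4],"twist":[0,0,0],"grip":-1},{"translation":[0,0,0],"twist":[0,0,0],"grip":-1},{"translation":[0,0,0],"twist":[0,0,0],"grip":-1}]' >/dev/null
python3 go.py .5975 -.115 .063 89
```

```text
t 3.2 pos [ 0.5978 -0.0983  0.0582] head 88.86 tilt [-0.0067 -0.0008] F [-0.4 -0.4 -0.7] op 0.0003
shift mm [  0.  -16.7  -4.8] twist [-0.0009 -0.0067 -0.0025]
```

```bash

python3 -m pendant '[{"translation":[0,-3,-2],"twist":[0,0,0],"grip":-1},{"translation":[0,-3,-1],"twist":[0,0,0],"grip":-1},{"translation":[0,-3,0],"twist":[0,0,0],"grip":-1},{"translation":[0,-3,0],"twist":[0,0,0],"grip":-1},{"translation":[0,-3,0],"twist":[0,0,0],"grip":-1},{"translation":[0,-3,0],"twist":[0,0,0],"grip":-1},{"translation":[0,-3,0],"twist":[0,0,0],"grip":-1},{"translation":[0,-2,0],"twist":[0,0,0],"grip":-1},{"translation":[0,-2,0],"twist":[0,0,0],"grip":-1},{"translation":[0,-2,0],"twist":[0,0,0],"grip":-1}]' 
python3 go.py .5975 -.1325 .063 89
```

```text
t: 4.2
tool_pos: [0.6, -0.1286, 0.0656]
orientation: [-0.032, -3.141, 0.004]
force: [0.2, 0.4, -0.4]
opening: 0.0005
t 4.2 pos [ 0.6    -0.1286  0.0656] head 88.85 tilt [-0.0006 -0.0025] F [ 0.2  0.4 -0.4] op 0.0005
shift mm [ 2.5 -4.   2.7] twist [-0.0025 -0.0005 -0.0026]
```

```bash

python3 -m pendant '[{"translation":[1,-1.5,1],"twist":[0,0,0],"grip":-1},{"translation":[1,-1.5,1],"twist":[0,0,0],"grip":-1},{"translation":[0,-1.5,0],"twist":[0,0,0],"grip":-1},{"translation":[0,-1.5,0],"twist":[0,0,0],"grip":-1},{"translation":[0,-1.5,0],"twist":[0,0,0],"grip":-1},{"translation":[0,-1.5,0],"twist":[0,0,0],"grip":-1},{"translation":[0,-1.5,0],"twist":[0,0,0],"grip":-1},{"translation":[0,-1.5,0],"twist":[0,0,0],"grip":-1},{"translation":[0,-1.5,0],"twist":[0,0,0],"grip":-1},{"translation":[0,-1.5,0],"twist":[0,0,0],"grip":-1}]' 
python3 go.py .5975 -.1325 .063 89
```

```text
t: 5.2
tool_pos: [0.5974, -0.1447, 0.0633]
orientation: [-0.031, -3.141, 0.004]
force: [-0.4, -0.1, -0.1]
opening: 0.0003
t 5.2 pos [ 0.5974 -0.1447  0.0633] head 88.86 tilt [-0.0009 -0.0023] F [-0.4 -0.1 -0.1] op 0.0003
shift mm [ 0.1 12.2  0.3] twist [-0.0023 -0.0009 -0.0024]
```

```bash
python3 - <<'E'
from h import *
im,d,M=snap("scene","s2"); c=im[140:260,150:310]; cv2.imwrite("pics/s2.png",cv2.resize(c[:,:,::-1],None,fx=4,fy=4,interpolation=cv2.INTER_CUBIC))
E
```

```text
(no output)
```

View pics/s2.png

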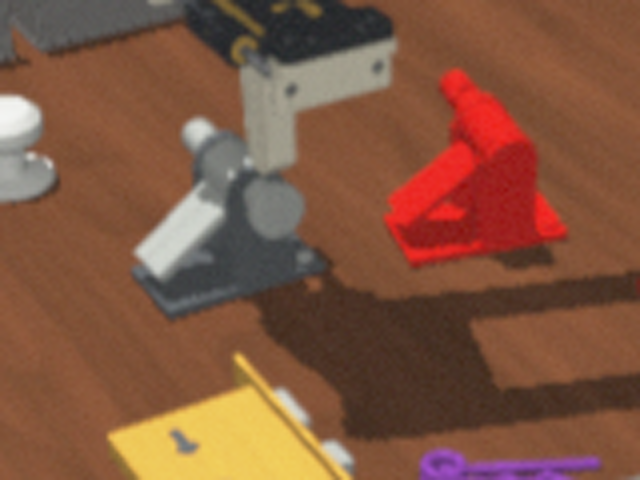

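The head disc at (275,205) is unobscured and the fingertip at (270,165) seems to be above or behind it. I'll check with depth.

```bash
python3 - <<'E'
from h import *
z=np.load("s2.npz"); P=cloud("scene",z["d"])
for (u,v) in [(270,205),(285,215),(270,180),(270,170),(270,160),(260,155),(280,155),(270,140),(285,100),(255,100),(200,130),(225,165),(300,170)]:
    print((u,v),P[140+v//4,150+u//4].round(4))
E
```

```text
(270, 205) [ 0.6056 -0.1323  0.0782]
(285, 215) [ 0.593  -0.1365  0.0664]
(270, 180) [ 0.591  -0.1597  0.0771]
(270, 170) [ 0.6042 -0.1323  0.1028]
(270, 160) [ 0.6054 -0.1293  0.11  ]
(260, 155) [ 0.6073 -0.1355  0.1131]
(280, 155) [ 0.5975 -0.1288  0.1133]
(270, 140) [ 0.6056 -0.1275  0.1244]
(285, 100) [ 0.6295 -0.0577  0.1886]
(255, 100) [ 0.6036 -0.1494  0.1407]
(200, 130) [ 0.5964 -0.2416  0.0775]
(225, 165) [ 0.6073 -0.1864  0.0806]
(300, 170) [ 5.043e-01 -2.826e-01  2.000e-04]
```

```bash
python3 - <<'E'
from h import *
z=np.load("w1.npz"); P=cloud("wrist",z["d"],z["M"]); print(z["M"].round(4))
for p in [(265,252),(265,260),(265,270),(300,252),(300,270),(250,270)]: print(p,P[p[1],p[0]].round(4),z["d"][p[1],p[0]])
z=np.load("s2.npz"); P=cloud("scene",z["d"])
for v in range(158,196,3): print(v,P[140+v//4,150+262//4].round(4),P[140+v//4,150+275//4].round(4),P[140+v//4,150+290//4].round(4))
s=robot.read_state(); print(s["q"],s["tool_pos"]); print(robot.camera_info("wrist")["cam_to_world"].round(3))
E
```

```text
[[ 0.0169 -0.9657 -0.2592  0.5658]
 [ 0.9998  0.0138  0.0136 -0.0656]
 [-0.0096 -0.2594  0.9657  0.3857]
 [ 0.      0.      0.      1.    ]]
(265, 252) [ 0.6296 -0.0772  0.2244] 0.17245996
(265, 260) [ 0.6297 -0.0765  0.2354] 0.16192123
(265, 270) [ 0.6297 -0.0758  0.2476] 0.1501071
(300, 252) [ 0.6301 -0.0579  0.224 ] 0.17278528
(300, 270) [ 0.6303 -0.059   0.2467] 0.15087478
(250, 270) [ 0.6299 -0.0831  0.247 ] 0.150822
158 [ 0.6073 -0.1358  0.1102] [ 0.6031 -0.1285  0.1124] [ 0.5922 -0.1291  0.1089]
161 [ 0.6075 -0.1357  0.1076] [ 0.6034 -0.1281  0.11  ] [ 0.5923 -0.129   0.1062]
164 [ 0.6057 -0.1396  0.1024] [ 0.6015 -0.1321  0.1048] [ 0.5899 -0.134   0.1003]
167 [ 0.6057 -0.1396  0.1024] [ 0.6015 -0.1321  0.1048] [ 0.5899 -0.134   0.1003]
170 [ 0.6073 -0.1368  0.1016] [ 0.601  -0.1334  0.1012] [ 0.5083 -0.293  -0.0035]
173 [ 0.6066 -0.1384  0.0978] [ 0.5859 -0.1638  0.0792] [ 0.5112 -0.2877 -0.0034]
176 [ 0.5956 -0.1611  0.0806] [ 0.5881 -0.1597  0.0791] [ 0.5127 -0.2852 -0.0049]
179 [ 0.5956 -0.1611  0.0806] [ 0.5881 -0.1597  0.0791] [ 0.5127 -0.2852 -0.0049]
182 [ 0.5959 -0.1609  0.078 ] [ 0.5878 -0.1607  0.0756] [ 0.5167 -0.2777 -0.0033]
185 [ 0.6002 -0.1525  0.0806] [ 0.5971 -0.1424  0.0846] [ 0.5861 -0.1428  0.081 ]
188 [ 0.6064 -0.1401  0.0858] [ 0.6007 -0.1355  0.0863] [ 0.5905 -0.1345  0.0835]
191 [ 0.6064 -0.1401  0.0858] [ 0.6007 -0.1355  0.0863] [ 0.5905 -0.1345  0.0835]
194 [ 0.6079 -0.1374  0.0848] [ 0.6017 -0.1339  0.0845] [ 0.5905 -0.1346  0.0807]
[-0.31960912  0.25555707  1.57299669 -0.00271653  1.31310313 -1.86977693] [ 0.5974116  -0.14492351  0.06332334]
[[ 0.02  -0.963 -0.269  0.522]
 [ 1.     0.019  0.008 -0.143]
 [-0.002 -0.269  0.963  0.263]
 [ 0.     0.     0.     1.   ]]
```

```bash
python3 - <<'E'
from h import *
z=np.load("w1.npz"); P=cloud("wrist",z["d"],z["M"])
for v in range(243,254): print(v,P[v,270].round(4),P[v,296].round(4))
E
python3 -m pendant '[{"translation":[0,5,-1],"twist":[0,0,0],"grip":-1},{"translation":[0,10,0],"twist":[0,0,0],"grip":-1},{"translation":[0,10,0],"twist":[0,0,0],"grip":-1},{"translation":[0,8,0],"twist":[0,0,0],"grip":-1},{"translation":[0,5,3],"twist":[0,0,0],"grip":-1},{"translation":[0,0,10],"twist":[0,0,0],"grip":-1},{"translation":[0,0,10],"twist":[0,0,0],"grip":-1},{"translation":[0,0,8],"twist":[0,0,0],"grip":-1},{"translation":[0,0,3],"twist":[0,0,0],"grip":-1},{"translation":[0,0,0],"twist":[0,0,0],"grip":-1}]' 
python3 go.py .5975 -.115 .025 89
```

```text
243 [ 7.061e-01 -8.640e-02 -4.000e-04] [ 0.7004 -0.053   0.0163]
244 [ 7.075e-01 -8.640e-02 -4.000e-04] [ 0.7022 -0.0529  0.0152]
245 [ 7.088e-01 -8.640e-02 -2.000e-04] [ 0.7033 -0.053   0.0157]
246 [ 7.103e-01 -8.650e-02 -6.000e-04] [ 0.705  -0.0529  0.0147]
247 [ 7.117e-01 -8.650e-02 -6.000e-04] [ 0.7057 -0.053   0.0163]
248 [ 7.128e-01 -8.650e-02  1.000e-04] [ 0.7074 -0.053   0.0155]
249 [ 0.6295 -0.0746  0.2203] [ 0.7082 -0.053   0.0169]
250 [ 0.6297 -0.0746  0.2214] [ 0.6295 -0.06    0.2222]
251 [ 0.6293 -0.0745  0.2238] [ 0.6297 -0.0601  0.2233]
252 [ 0.6298 -0.0745  0.2241] [ 0.6294 -0.0602  0.2256]
253 [ 0.6295 -0.0744  0.2262] [ 0.6298 -0.0602  0.226 ]
t: 6.25
tool_pos: [0.5972, -0.1025, 0.0259]
orientation: [-0.03, -3.139, 0.003]
force: [-0.4, -0.2, 0.1]
opening: 0.0008
t 6.25 pos [ 0.5972 -0.1025  0.0259] head 88.92 tilt [-0.0029 -0.0018] F [-0.4 -0.2  0.1] op 0.0008
shift mm [ -0.6 -12.5   0.9] twist [-0.0018 -0.0028 -0.0014]
```

```bash

python3 -m pendant '[{"translation":[0,-3,0],"twist":[0,0,0],"grip":-1},{"translation":[0,-3,0],"twist":[0,0,0],"grip":-1},{"translation":[0,-3,0],"twist":[0,0,0],"grip":-1},{"translation":[0,-2,0],"twist":[0,0,0],"grip":-1},{"translation":[0,-2,0],"twist":[0,0,0],"grip":-1},{"translation":[0,-2,0],"twist":[0,0,0],"grip":-1},{"translation":[0,-2,0],"twist":[0,0,0],"grip":-1},{"translation":[0,-2,0],"twist":[0,0,0],"grip":-1},{"translation":[0,-2,0],"twist":[0,0,0],"grip":-1},{"translation":[0,-2,0],"twist":[0,0,0],"grip":-1}]' 
python3 go.py .5975 -.134 .026 89
```

```text
t: 7.25
tool_pos: [0.5976, -0.1246, 0.0272]
orientation: [-0.029, -3.14, -0.004]
force: [0.4, 6.0, 0.1]
opening: 0.0004
t 7.25 pos [ 0.5976 -0.1246  0.0272] head 88.93 tilt [-0.0014  0.0028] F [0.4 6.  0.1] op 0.0004
shift mm [-0.1 -9.4  1.2] twist [ 0.0028 -0.0015 -0.0013]
```

Pushing, with 6 N felt. I'll carry on gently.

```bash

python3 -m pendant '[{"translation":[0,-2,0],"twist":[0,0,0],"grip":-1},{"translation":[0,-2,0],"twist":[0,0,0],"grip":-1},{"translation":[0,-2,0],"twist":[0,0,0],"grip":-1},{"translation":[0,-1.5,0],"twist":[0,0,0],"grip":-1},{"translation":[0,-1.5,0],"twist":[0,0,0],"grip":-1},{"translation":[0,-1.5,0],"twist":[0,0,0],"grip":-1},{"translation":[0,-1.5,0],"twist":[0,0,0],"grip":-1},{"translation":[0,-1.5,0],"twist":[0,0,0],"grip":-1},{"translation":[0,-1.5,0],"twist":[0,0,0],"grip":-1},{"translation":[0,-1.5,0],"twist":[0,0,0],"grip":-1}]' 
python3 go.py .5975 -.134 .026 89
```

```text
t: 8.25
tool_pos: [0.5972, -0.132, 0.0274]
orientation: [-0.021, -3.138, -0.024]
force: [-0.4, 5.6, 1.1]
opening: 0.0004
t 8.25 pos [ 0.5972 -0.132   0.0274] head 89.21 tilt [-0.0032  0.0156] F [-0.4  5.6  1.1] op 0.0004
shift mm [-0.4 -2.   1.3] twist [ 0.0156 -0.0035  0.0038]
```

```bash

python3 -m pendant '[{"translation":[0,-2,0],"twist":[0.004,0,0],"grip":-1},{"translation":[0,-2,0],"twist":[0.004,0,0],"grip":-1},{"translation":[0,-2,0],"twist":[0.004,0,0],"grip":-1},{"translation":[0,-1.5,0],"twist":[0.004,0,0],"grip":-1},{"translation":[0,-1.5,0],"twist":[0.004,0,0],"grip":-1},{"translation":[0,-1.5,0],"twist":[0.004,0,0],"grip":-1},{"translation":[0,-1.5,0],"twist":[0.004,0,0],"grip":-1},{"translation":[0,-1.5,0],"twist":[0.004,0,0],"grip":-1},{"translation":[0,-1.5,0],"twist":[0.004,0,0],"grip":-1},{"translation":[0,-1.5,0],"twist":[0.004,0,0],"grip":-1}]' 
python3 go.py .5975 -.134 .026 89
```

```text
t: 9.25
tool_pos: [0.5969, -0.1374, 0.027]
orientation: [-0.013, -3.136, 0.016]
force: [0.1, 7.3, 1.1]
opening: 0.0002
t 9.25 pos [ 0.5969 -0.1374  0.027 ] head 89.51 tilt [-0.0058 -0.0104] F [0.1 7.3 1.1] op 0.0002
shift mm [-0.6  3.4  1. ] twist [-0.0104 -0.0056  0.0089]
```

```bash

python3 -m pendant '[{"translation":[0,-2,0],"twist":[0,0,0.002],"grip":-1},{"translation":[0,-2,0],"twist":[0,0,0.002],"grip":-1},{"translation":[0,-3,0],"twist":[0,0,0.002],"grip":-1},{"translation":[0,-3,0],"twist":[0,0,0.002],"grip":-1},{"translation":[0,-3,0],"twist":[0,0,0],"grip":-1},{"translation":[0,-3,0],"twist":[0,0,0],"grip":-1},{"translation":[0,-3,0],"twist":[0,0,0],"grip":-1},{"translation":[0,-3,0],"twist":[0,0,0],"grip":-1},{"translation":[0,-3,0],"twist":[0,0,0],"grip":-1},{"translation":[0,-3,0],"twist":[0,0,0],"grip":-1}]' 
python3 go.py .5975 -.134 .026 89
```

```text
t: 10.25
tool_pos: [0.5965, -0.1352, 0.0276]
orientation: [-0.007, -3.13, -0.047]
force: [-0.9, 13.9, 4.3]
opening: 0.0008
t 10.25 pos [ 0.5965 -0.1352  0.0276] head 89.72 tilt [-0.0107  0.0302] F [-0.9 13.9  4.3] op 0.0008
shift mm [-1.   1.2  1.6] twist [ 0.0301 -0.0111  0.0128]
```

Hard stop felt: 14 N with no further travel. I'll back off, lift, and look at the pin from above.

```bash

python3 -m pendant '[{"translation":[0,5,0],"twist":[0.01,-0.005,0],"grip":-1},{"translation":[0,8,0],"twist":[0.01,-0.005,0],"grip":-1},{"translation":[0,8,-10],"twist":[0.01,0,0],"grip":-1},{"translation":[0,0,-25],"twist":[0,0,0],"grip":-1},{"translation":[-20,-10,-25],"twist":[0,0,0],"grip":-1},{"translation":[-20,-25,-15],"twist":[0,0,0],"grip":-1},{"translation":[-20,-30,0],"twist":[0,0,0],"grip":-1},{"translation":[-5,-30,0],"twist":[0,0,0],"grip":-1},{"translation":[0,-10,0],"twist":[0,0,0],"grip":-1},{"translation":[0,0,0],"twist":[0,0,0],"grip":-1}]' 
python3 - <<'E'
from h import *
s=robot.read_state();print(s["tool_pos"],s["force"])
im,d,M=snap("wrist","w3"); print(robot.camera_info("wrist")["cam_to_world"][:3,3]-M[:3,3]); cv2.imwrite("pics/w3.png",cv2.resize(im[:300,:,::-1],None,fx=1.4,fy=1.4,interpolation=cv2.INTER_CUBIC))
E
```

```text
t: 11.25
tool_pos: [0.664, -0.2181, 0.1121]
orientation: [0.001, 3.139, -0.016]
force: [-0.2, -0.1, -0.5]
opening: 0.0005
[ 0.66404912 -0.21809477  0.11209196] [-0.2309846  -0.11276794 -0.48526247]
[-3.15596090e-05  6.59046550e-04  1.73188072e-05]
```

View pics/w3.png

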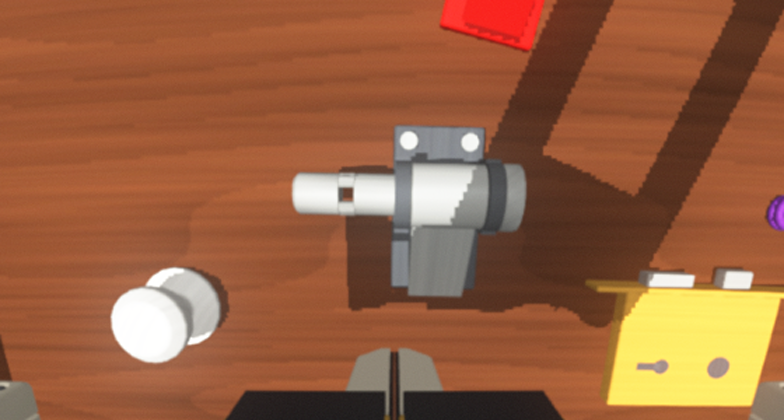

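The pin is home, with its head tight on the ear at (508,197). The cross-hole is the dark mark at (346,194) in the enlarged picture, (247,138.5) in raw pixels, and the free end is at (293,194).

```bash
python3 - <<'E'
from h import *
z=np.load("w3.npz"); im,d,M=z["im"],z["d"],z["M"]; P=cloud("wrist",d,M)
v=cv2.cvtColor(im,cv2.COLOR_RGB2GRAY)[115:165,200:290]
print(v[8:42:2,36:60])
m=(v<95).astype(np.uint8); m[:, :38]=0; m[:,58:]=0; m[:15]=0;m[35:]=0
n,l,s,c=cv2.connectedComponentsWithStats(m)
for i in range(1,n):
    if s[i,4]>8: print(s[i],c[i]+[200,115],onz("wrist",c[i]+[200,115],.081,M))
for y in (-.262,-.255,-.25,-.235,-.23,-.225,-.22,-.21):
    Q=P[100:200,190:300].reshape(-1,3); w=Q[(abs(Q[:,1]-y)<.002)&(Q[:,2]>.066)]
    if len(w)>3: print(y,len(w),"x",w[:,0].min().round(4),w[:,0].max().round(4),w[:,2].max().round(4))
Q=P[100:200,190:300].reshape(-1,3);w=Q[(Q[:,2]>.074)];print("end",w[:,1].min(), np.unique((w[w[:,2]>.085][:,1]*1000).round())[:4])
Q=P[100:180,340:390].reshape(-1,3);w=Q[(Q[:,2]>.074)];print("head y",w[:,1].max())
E
```

```text
[[115 113 113 116 115 112 111 121 124 117 116 118 116 118 122 124 116 103
   88  90  92  94  93  92]
 [173 170 172 171 166 163 167 176 172 163 160 160 159 165 177 182 172 154
  153 159 171 174 174 173]
 [204 201 202 198 195 192 215 224 224 221 221 222 219 218 217 216 207 185
  199 204 204 202 202 201]
 [218 218 218 215 211 205 224 229 228 227 227 228 228 228 228 226 215 212
  224 226 226 226 225 225]
 [231 231 231 230 226 211 222 225 227 223 225 226 226 226 226 221 217 225
  232 233 233 233 233 232]
 [236 237 236 235 229 192 176 175 175 173 170 174 174 174 173 177 199 230
  238 239 238 239 239 239]
 [243 242 243 242 233 171 105  90  88  78  73  71  76  74  76  93 163 231
  242 241 242 242 242 241]
 [247 248 248 248 238 172 105  93  90  79  74  76  74  76  77  94 169 239
  246 245 244 244 245 244]
 [249 249 250 249 240 172 104  95  90  76  75  76  76  72  75  93 176 243
  248 248 247 247 247 247]
 [246 247 247 248 241 181 108  90  94  94  93  93  92  92  91 108 177 238
  245 245 245 245 245 246]
 [243 243 244 244 239 185 127 116 122 128 129 128 125 125 123 138 182 231
  239 240 239 23
[... 345 characters left out ...]
83 190 189 189 188 186 187 187 188 179 165
  168 171 172 173 174 173]
 [116 116 118 120 122 119 122 138 144 141 138 133 131 131 133 133 130 115
  107 103 108 108 108 109]
 [ 99 100 101 102 101 101 101 103 102 102  93  71  65  65  69  67  69  67
   66  64  65  69  66  67]]
[43 20  9  8 61] [246.86885246 137.96721311] [[ 0.59563046 -0.24271577  0.081     ]]
-0.262 161 x 0.5849 0.6061 0.0816
-0.255 169 x 0.585 0.6071 0.082
-0.25 163 x 0.585 0.6071 0.0822
-0.235 160 x 0.5858 0.6063 0.0822
-0.23 162 x 0.5858 0.6063 0.0819
-0.225 170 x 0.5858 0.6073 0.0817
-0.22 178 x 0.5858 0.6072 0.0824
-0.21 280 x 0.5773 0.6162 0.0892
end -0.27128554787982495 [-217. -216. -215. -214.]
head y -0.1517089561315403
```

```bash

python3 -m pendant '[{"translation":[10,30,-3],"twist":[0,0,0.014],"grip":0},{"translation":[12,45,-3],"twist":[0,0,0.014],"grip":0},{"translation":[12,47,-3],"twist":[0,0,0.014],"grip":0},{"translation":[10,47,-3],"twist":[0,0,0.014],"grip":0},{"translation":[10,47,-3],"twist":[0,0,0.014],"grip":0},{"translation":[8,47,0],"twist":[0,0,0.014],"grip":0},{"translation":[8,47,0],"twist":[0,0,0.014],"grip":0},{"translation":[6,45,0],"twist":[0,0,0.014],"grip":0},{"translation":[5,45,0],"twist":[0,0,0.014],"grip":0},{"translation":[5,10,0],"twist":[0,0,0.014],"grip":0}]' 
python3 go.py .56 .2 .12 82
```

```text
t: 12.3
tool_pos: [0.5907, 0.2188, 0.1232]
orientation: [0.224, 3.133, -0.013]
force: [0.3, -1.0, -0.4]
opening: 0.0465
t 12.3 pos [0.5907 0.2188 0.1232] head 81.83 tilt [-0.0002 -0.0082] F [ 0.3 -1.  -0.4] op 0.0465
shift mm [ 27.7 -22.9   3.3] twist [-0.0081  0.0009 -0.0029]
```

```bash

python3 -m pendant '[{"translation":[10,-8,0],"twist":[-0.004,0,0],"grip":0},{"translation":[8,-8,0],"twist":[-0.004,0,0],"grip":0},{"translation":[5,-5,0],"twist":[0,0,0],"grip":0},{"translation":[0,0,0],"twist":[0,0,0],"grip":0},{"translation":[0,0,0],"twist":[0,0,0],"grip":0},{"translation":[0,0,0],"twist":[0,0,0],"grip":0},{"translation":[0,0,0],"twist":[0,0,0],"grip":0},{"translation":[0,0,0],"twist":[0,0,0],"grip":0},{"translation":[0,0,0],"twist":[0,0,0],"grip":0},{"translation":[0,0,0],"twist":[0,0,0],"grip":0}]' 
python3 - <<'E'
from h import *
s=robot.read_state();print(s["tool_pos"])
im,d,M=snap("wrist","w4"); cv2.imwrite("pics/w4.png",cv2.resize(im[:300,:,::-1],None,fx=1.4,fy=1.4,interpolation=cv2.INTER_CUBIC))
E
```

```text
t: 13.3
tool_pos: [0.5582, 0.2097, 0.1229]
orientation: [-0.209, -3.134, -0.001]
force: [0.0, 0.1, 0.8]
opening: 0.0468
[0.55822186 0.20968361 0.122922  ]
```

View pics/w4.png

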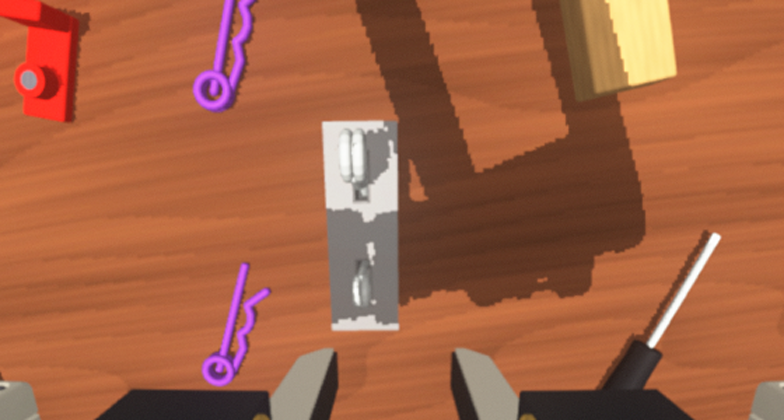

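Long clip's coil at (353,155) in the enlarged picture, (252,111) raw. Its slot shows beyond it at (361,193), and the short clip is at (362,285).

```bash
python3 - <<'E'
from h import *
z=np.load("w4.npz"); im,d,M=z["im"],z["d"],z["M"]; P=cloud("wrist",d,M)
Q=P[85:135,225:285].reshape(-1,3); w=Q[Q[:,2]>.09]
r=cv2.minAreaRect((w[:,:2]*1000).astype(np.float32)); print(len(w),np.round(r[0],1),np.round(r[1],1),r[2],w.mean(0),w[:,2].max())
for t in(.104,.106): q=w[w[:,2]>t]; print(t,len(q),q.mean(0),q.min(0),q.max(0))
Q=P[80:240,225:290].reshape(-1,3); w=Q[(Q[:,2]>.046)&(Q[:,2]<.05)]
r=cv2.minAreaRect((w[:,:2]*1000).astype(np.float32)); print("rack",np.round(r[0],1),np.round(r[1],1),r[2])
E
python3 go.py .4715 .2 .05 82
```

```text
687 [469.9 201.6] [12.1 26.2] 82.43995666503906 [0.4701166  0.20176924 0.10520186] 0.10984902240370495
0.104 504 [0.46960877 0.20168377 0.10695744] [0.45937861 0.19512841 0.10400182] [0.48000455 0.20814107 0.10984902]
0.106 373 [0.46945797 0.20163553 0.10759885] [0.46096907 0.19521027 0.10600016] [0.47930757 0.20776609 0.10984902]
rack [511.8 196.3] [ 44.3 129.9] 83.13157653808594
t 13.35 pos [0.5582 0.2097 0.1229] head 82.38 tilt [-0.0008  0.0005] F [ 0.2 -0.4 -1.3] op 0.0463
shift mm [ 84.6 -21.1  73. ] twist [ 0.0004 -0.0008  0.0066]
```

```bash

python3 -m pendant '[{"translation":[20,-5,0],"twist":[0,0,0],"grip":0},{"translation":[25,-6,0],"twist":[0,0,0],"grip":0},{"translation":[22,-6,0],"twist":[0,0,0],"grip":0},{"translation":[12,-3,0],"twist":[0,0,0],"grip":0},{"translation":[3,-1,0],"twist":[0,0,0],"grip":0},{"translation":[0,0,0],"twist":[0,0,0],"grip":0},{"translation":[0,0,10],"twist":[0,0,0],"grip":0},{"translation":[0,0,15],"twist":[0,0,0],"grip":0},{"translation":[0,0,10],"twist":[0,0,0],"grip":0},{"translation":[0,0,0],"twist":[0,0,0],"grip":0}]' 
python3 go.py .4713 .1997 .0415 82.3
```

```text
t: 14.35
tool_pos: [0.4736, 0.199, 0.0838]
orientation: [-0.212, -3.134, -0.001]
force: [-0.8, -0.4, -0.5]
opening: 0.0467
t 14.35 pos [0.4736 0.199  0.0838] head 82.28 tilt [-0.0003  0.0005] F [-0.8 -0.4 -0.5] op 0.0467
shift mm [ 2.4  0.4 42.3] twist [ 0.0004 -0.0004 -0.0004]
```

```bash

python3 -m pendant '[{"translation":[1,0,12],"twist":[0,0,0],"grip":0},{"translation":[1,0,15],"twist":[0,0,0],"grip":0},{"translation":[0,0,11],"twist":[0,0,0],"grip":0},{"translation":[0,0,3],"twist":[0,0,0],"grip":0},{"translation":[0,0,0],"twist":[0,0,0],"grip":-0.3},{"translation":[0,0,0],"twist":[0,0,0],"grip":-0.6},{"translation":[0,0,0],"twist":[0,0,0],"grip":-1},{"translation":[0,0,0],"twist":[0,0,0],"grip":-1},{"translation":[0,0,0],"twist":[0,0,0],"grip":-1},{"translation":[0,0,0],"twist":[0,0,0],"grip":-1}]' 15
python3 go.py .4713 .1997 .0415 82.3
```

```text
t: 15.35
tool_pos: [0.4725, 0.1995, 0.0403]
orientation: [0.212, 3.134, 0.001]
force: [0.6, 0.2, -0.6]
opening: 0.0117
t 15.35 pos [0.4725 0.1995 0.0403] head 82.26 tilt [0.0003 0.0008] F [ 0.6  0.2 -0.6] op 0.0117
shift mm [ 1.3  0.  -1.2] twist [ 0.0008  0.0002 -0.0007]
```

```bash

python3 -m pendant '[{"translation":[0,0,0],"twist":[0,0,0],"grip":-1},{"translation":[0,0,-3],"twist":[0,0,0],"grip":-1},{"translation":[0,0,-6],"twist":[0,0,0],"grip":-1},{"translation":[0,0,-10],"twist":[0,0,0],"grip":-1},{"translation":[0,0,-15],"twist":[0,0,0],"grip":-1},{"translation":[0,0,-15],"twist":[0,0,0],"grip":-1},{"translation":[0,0,-20],"twist":[0,0,0],"grip":-1},{"translation":[0,0,-20],"twist":[0,0,0],"grip":-1},{"translation":[0,0,-15],"twist":[0,0,0],"grip":-1},{"translation":[0,0,-5],"twist":[0,0,0],"grip":-1}]' 30
python3 go.py .5987 -.2449 .14 88.8
```

```text
t: 16.35
tool_pos: [0.4724, 0.1992, 0.1584]
orientation: [0.212, 3.133, 0.001]
force: [0.2, -0.2, -1.3]
opening: 0.0118
t 16.35 pos [0.4724 0.1992 0.1584] head 82.26 tilt [0.0016 0.0008] F [ 0.2 -0.2 -1.3] op 0.0118
shift mm [-185.  -423.    18.3] twist [ 0.0009  0.0016 -0.1142]
```

```bash

python3 -m pendant '[{"translation":[-10,-25,0],"twist":[0,0,-0.011],"grip":-1},{"translation":[-18,-40,0],"twist":[0,0,-0.011],"grip":-1},{"translation":[-18,-42,0],"twist":[0,0,-0.011],"grip":-1},{"translation":[-18,-42,0],"twist":[0,0,-0.011],"grip":-1},{"translation":[-18,-42,0],"twist":[0,0,-0.011],"grip":-1},{"translation":[-18,-42,0],"twist":[0,0,-0.011],"grip":-1},{"translation":[-15,-42,0],"twist":[0,0,-0.011],"grip":-1},{"translation":[-12,-42,0],"twist":[0,0,-0.011],"grip":-1},{"translation":[-10,-42,0],"twist":[0,0,-0.011],"grip":-1},{"translation":[-5,-20,0],"twist":[0,0,-0.011],"grip":-1}]'
python3 go.py .5987 -.2449 .14 88.8
```

```text
t: 17.35
tool_pos: [0.586, -0.2024, 0.1607]
orientation: [0.021, 3.136, 0.004]
force: [-0.2, 1.1, -0.8]
opening: 0.012
t 17.35 pos [ 0.586  -0.2024  0.1607] head 89.24 tilt [0.0057 0.0025] F [-0.2  1.1 -0.8] op 0.012
shift mm [-13.1 -42.3  20.6] twist [0.0026 0.0057 0.0077]
```

```bash

python3 -m pendant '[{"translation":[-5,-15,0],"twist":[0.001,0.003,0.003],"grip":-1},{"translation":[-4,-12,2],"twist":[0.001,0.002,0.003],"grip":-1},{"translation":[-2,-6,5],"twist":[0,0,0],"grip":-1},{"translation":[-1,-2,5],"twist":[0,0,0],"grip":-1},{"translation":[0,0,3],"twist":[0,0,0],"grip":-1},{"translation":[0,0,2],"twist":[0,0,0],"grip":-1},{"translation":[0,0,0],"twist":[0,0,0],"grip":-1},{"translation":[0,0,0],"twist":[0,0,0],"grip":-1},{"translation":[0,0,0],"twist":[0,0,0],"grip":-1},{"translation":[0,0,0],"twist":[0,0,0],"grip":-1}]'
python3 go.py .5987 -.2449 .14 88.8
python3 - <<'E'
from h import *
im,d,M=snap("scene","s5"); a=im[110:230,150:310]
im,d,M=snap("wrist","w5"); b=im[60:420,60:500]
cv2.imwrite("pics/s5.png",np.vstack([cv2.resize(a,(400,300),interpolation=cv2.INTER_CUBIC),cv2.resize(b,(400,300))])[:,:,::-1])
E
```

```text
t: 18.35
tool_pos: [0.5966, -0.2389, 0.1405]
orientation: [-0.031, -3.139, -0.004]
force: [0.3, -0.5, -1.0]
opening: 0.0116
t 18.35 pos [ 0.5966 -0.2389  0.1405] head 88.87 tilt [-0.0027  0.0023] F [ 0.3 -0.5 -1. ] op 0.0116
shift mm [-2.2 -6.   0.5] twist [ 0.0022 -0.0028  0.0012]
```

View pics/s5.png

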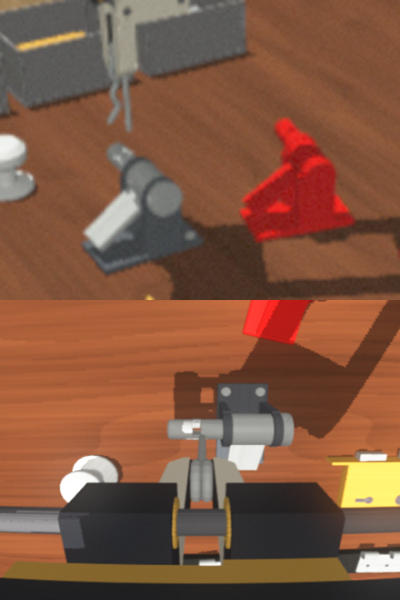

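The scene crop shows the clip hanging with its legs over the pin, straight leg vertical. The wrist crop shows the leg's end at (202,435), just +y of the cross-hole at (193,427). Next I'll measure the leg and hole relative to each other.

```bash
python3 - <<'E'
from h import *
z=np.load("w5.npz"); im,d,M=z["im"],z["d"],z["M"]; P=cloud("wrist",d,M)
for v in range(205,262,3):
    row=P[v,255:310]; k=(row[:,2]>.095)&(row[:,2]<.2)&(abs(row[:,1]-row[27,1])<.02)
    k&=row[:,0]<.62
    w=row[k]
    u=np.where(k)[0]+255
    if len(w): print(v,u.min(),u.max(),len(w),"y",w[:,1].min().round(4),w[:,1].max().round(4),"x",w[:,0].min().round(4),"z",np.median(w[:,2]).round(4))
g=cv2.cvtColor(im,cv2.COLOR_RGB2GRAY); print(g[200:226:2,255:300])
E
```

```text
223 279 285 7 y -0.2401 -0.2355 x 0.5899 z 0.1153
226 279 286 8 y -0.2401 -0.2349 x 0.59 z 0.122
229 279 286 8 y -0.24 -0.235 x 0.59 z 0.1294
232 279 286 8 y -0.24 -0.2351 x 0.5901 z 0.1355
235 278 286 9 y -0.2407 -0.2352 x 0.5902 z 0.1422
238 278 286 9 y -0.2406 -0.2353 x 0.5901 z 0.1474
241 278 286 8 y -0.2406 -0.2354 x 0.5903 z 0.153
244 278 286 9 y -0.2405 -0.2355 x 0.5901 z 0.1591
247 278 286 9 y -0.2405 -0.2356 x 0.59 z 0.1638
250 257 306 34 y -0.2521 -0.2246 x 0.5815 z 0.1767
253 255 309 55 y -0.2527 -0.2233 x 0.5803 z 0.1816
256 255 309 51 y -0.2524 -0.2236 x 0.5813 z 0.1863
259 255 309 34 y -0.2521 -0.2241 x 0.5828 z 0.1896
[[ 75  74  73  72  74  71  73  74  73  73  72  71  74  73  72  73  73  71
   74  71  73  70  72  72  73  75  73  72  73  73  72  71  72  73  72  70
   71  71  73  73  70  72  70  68  72]
 [ 85  82  80  80  79  81  79  80  81  80  80  82  80  78  80  80  83  89
   96  97  96  98  96  97  93  89  77  76  79  79  77  79  80  79  77  78
   78  78  79  77  77  76  74  74  78]
 [125 126 126 126 124 123 123 129 139 142 142 142 139 138 138 137 149 167
  171 171 1
[... 1272 characters left out ...]
2 252 252 252 249 213 137
  112 114 116 117 117 118 117 127 146 157 162 162 160 160 162 162 162 161
  163 161 162 164 163 164 165 165 165]
 [161 160 158 159 159 159 159 164 169 172 175 173 173 172 174 168 145 117
  115 113 115 116 116 116 117 126 141 152 153 154 157 156 154 158 157 158
  157 157 158 157 159 159 157 157 159]
 [149 150 151 151 153 151 154 149 152 154 152 153 154 153 154 151 144 140
  139 140 140 142 139 136 126 114 114 117 120 123 134 143 146 147 145 148
  148 149 148 148 147 151 148 147 150]
 [137 139 139 141 140 141 141 139 140 140 142 141 143 142 142 140 137 134
  137 139 139 139 140 129 112 111 112 115 110 110 116 124 133 135 135 135
  135 136 138 138 136 136 136 138 136]]
```

```bash
python3 - <<'E'
from h import *
z=np.load("w5.npz"); im,d,M=z["im"],z["d"],z["M"]; P=cloud("wrist",d,M)
print("hole left edge",onz("wrist",[[271.4,215],[271.4,217],[280,216]],.081,M).round(4))
Q=P[190:245,245:310].reshape(-1,3)
for y in(-.265,-.26,-.255,-.25):
    w=Q[(abs(Q[:,1]-y)<.002)&(Q[:,2]>.066)&(Q[:,2]<.09)]
    if len(w)>5:
        A=np.c_[w[:,0],np.ones(len(w))]; # circle fit: x^2+z^2 = 2ax+2bz+c
        B=np.c_[2*w[:,0],2*w[:,2],np.ones(len(w))]; s=np.linalg.lstsq(B,w[:,0]**2+w[:,2]**2,rcond=None)[0]
        print(y,len(w),w[:,0].min().round(4),w[:,0].max().round(4),"circ",s[:2].round(4),np.sqrt(s[2]+s[0]**2+s[1]**2).round(4))
z=np.load("w3.npz"); P=cloud("wrist",z["d"],z["M"]); Q=P[100:200,190:300].reshape(-1,3)
for y in(-.265,-.26,-.255,-.235,-.23,-.225):
    w=Q[(abs(Q[:,1]-y)<.002)&(Q[:,2]>.066)&(Q[:,2]<.09)]
    B=np.c_[2*w[:,0],2*w[:,2],np.ones(len(w))]; s=np.linalg.lstsq(B,w[:,0]**2+w[:,2]**2,rcond=None)[0]
    print(y,len(w),"circ",s[:2].round(4),np.sqrt(s[2]+s[0]**2+s[1]**2).round(4))
E
python3 go.py .5994 -.2439 .1405 88.8
```

```text
hole left edge [[ 0.5932 -0.2468  0.081 ]
 [ 0.595  -0.2469  0.081 ]
 [ 0.5942 -0.2394  0.081 ]]
-0.265 99 0.5846 0.6045 circ [0.5952 0.0703] 0.0102
-0.26 112 0.5846 0.6048 circ [0.5954 0.0703] 0.0102
-0.255 116 0.5847 0.6046 circ [0.5953 0.0707] 0.01
-0.25 115 0.5847 0.6049 circ [0.5954 0.0705] 0.0101
-0.265 165 circ [0.5957 0.0702] 0.0105
-0.26 162 circ [0.5958 0.07  ] 0.0107
-0.255 169 circ [0.596 0.07 ] 0.0107
-0.235 160 circ [0.5963 0.0709] 0.0099
-0.23 162 circ [0.5964 0.0709] 0.0099
-0.225 170 circ [0.5965 0.0707] 0.0101
t 18.45 pos [ 0.5966 -0.239   0.1405] head 88.86 tilt [-0.0027  0.0022] F [-1.3  0.4 -0.7] op 0.0118
shift mm [-2.9 -4.8  0. ] twist [ 0.0022 -0.0027  0.001 ]
```

```bash

python3 -m pendant '[{"translation":[-1,-2,0],"twist":[0.001,-0.001,0],"grip":-1},{"translation":[-1,-1.5,0],"twist":[0.001,-0.001,0],"grip":-1},{"translation":[0,-1,2],"twist":[0,0,0],"grip":-1},{"translation":[0,0,3],"twist":[0,0,0],"grip":-1},{"translation":[0,0,3],"twist":[0,0,0],"grip":-1},{"translation":[0,0,1],"twist":[0,0,0],"grip":-1},{"translation":[0,0,0],"twist":[0,0,0],"grip":-1},{"translation":[0,0,0],"twist":[0,0,0],"grip":-1},{"translation":[0,0,0],"twist":[0,0,0],"grip":-1},{"translation":[0,0,0],"twist":[0,0,0],"grip":-1}]'
python3 go.py .5989 -.2442 .130 88.8
```

```text
t: 19.45
tool_pos: [0.5986, -0.2442, 0.1306]
orientation: [-0.032, -3.141, -0.0]
force: [-0.4, -0.2, -0.5]
opening: 0.0122
t 19.45 pos [ 0.5986 -0.2442  0.1306] head 88.84 tilt [-0.0007  0.    ] F [-0.4 -0.2 -0.5] op 0.0122
shift mm [-0.3  0.   0.6] twist [ 0.     -0.0007  0.0006]
```

```bash
python3 - <<'E'
from h import *
im,d,M=snap("wrist","w6"); P=cloud("wrist",d,M)
for v in range(206,252,5):
    row=P[v,265:300]; k=(row[:,2]>.09)&(row[:,2]<.17)&(row[:,0]<.61); w=row[k]; u=np.where(k)[0]+265
    if len(w): print(v,u.min(),u.max(),"y",(w[:,1].min()/2+w[:,1].max()/2).round(4),"x",np.percentile(w[:,0],10).round(4),"z",np.median(w[:,2]).round(4))
Q=P[180:245,235:330].reshape(-1,3)
for y in(-.262,-.255,-.23,-.226):
    w=Q[(abs(Q[:,1]-y)<.002)&(Q[:,2]>.066)&(Q[:,2]<.09)]
    B=np.c_[2*w[:,0],2*w[:,2],np.ones(len(w))]; s=np.linalg.lstsq(B,w[:,0]**2+w[:,2]**2,rcond=None)[0]
    print(y,len(w),"circ",s[:2].round(4))
cv2.imwrite("pics/w6.png",cv2.resize(im[180:255,230:330,::-1],None,fx=7,fy=7,interpolation=cv2.INTER_NEAREST))
E
```

```text
221 281 284 y -0.2428 x 0.5919 z 0.1
226 279 286 y -0.2428 x 0.5922 z 0.1118
231 279 286 y -0.2429 x 0.592 z 0.1235
236 278 286 y -0.2433 x 0.5921 z 0.1334
241 278 286 y -0.2433 x 0.5923 z 0.1435
246 278 286 y -0.2433 x 0.5922 z 0.152
251 265 299 y -0.2433 x 0.589 z 0.1652
-0.262 119 circ [0.5952 0.0705]
-0.255 124 circ [0.5953 0.0707]
-0.23 119 circ [0.596  0.0703]
-0.226 119 circ [0.596  0.0704]
```

View pics/w6.png

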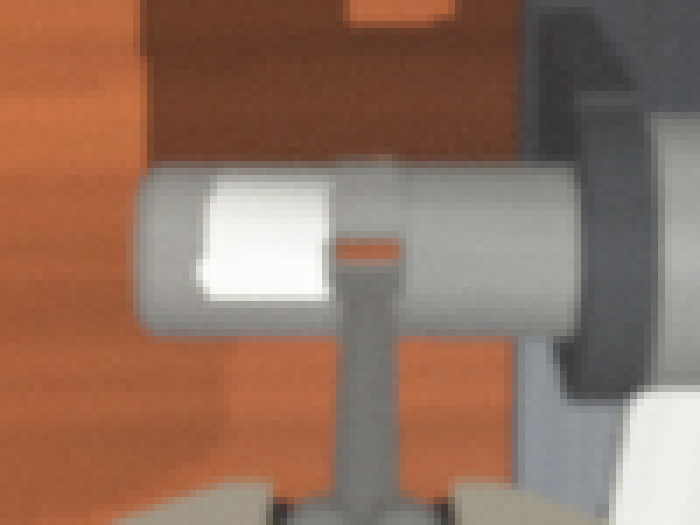

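The leg at (368,270–480) lines up with the hole, columns 330–400. In x it is within about 0.6 mm of the pin axis. I'll descend gently.

```bash

python3 -m pendant '[{"translation":[-0.6,0,2],"twist":[0,0,0],"grip":-1},{"translation":[0,0,3],"twist":[0,0,0],"grip":-1},{"translation":[0,0,3],"twist":[0,0,0],"grip":-1},{"translation":[0,0,2],"twist":[0,0,0],"grip":-1},{"translation":[0,0,2],"twist":[0,0,0],"grip":-1},{"translation":[0,0,2],"twist":[0,0,0],"grip":-1},{"translation":[0,0,2],"twist":[0,0,0],"grip":-1},{"translation":[0,0,2],"twist":[0,0,0],"grip":-1},{"translation":[0,0,2],"twist":[0,0,0],"grip":-1},{"translation":[0,0,2],"twist":[0,0,0],"grip":-1}]'
python3 go.py .5990 -.2442 .1055 88.8
```

```text
t: 20.5
tool_pos: [0.5993, -0.2443, 0.1069]
orientation: [-0.032, -3.141, 0.0]
force: [0.0, -0.2, -0.7]
opening: 0.012
t 20.5 pos [ 0.5993 -0.2443  0.1069] head 88.84 tilt [-0.0004 -0.0001] F [ 0.  -0.2 -0.7] op 0.012
shift mm [0.3 0.1 1.4] twist [-0.0001 -0.0004  0.0007]
```

```bash

python3 -m pendant '[{"translation":[0,0,2],"twist":[0,0,0],"grip":-1},{"translation":[0,0,2],"twist":[0,0,0],"grip":-1},{"translation":[0,0,2],"twist":[0,0,0],"grip":-1},{"translation":[0,0,2],"twist":[0,0,0],"grip":-1},{"translation":[0,0,2],"twist":[0,0,0],"grip":-1},{"translation":[0,0,2],"twist":[0,0,0],"grip":-1},{"translation":[0,0,2],"twist":[0,0,0],"grip":-1},{"translation":[0,0,2],"twist":[0,0,0],"grip":-1},{"translation":[0,0,2],"twist":[0,0,0],"grip":-1},{"translation":[0,0,2],"twist":[0,0,0],"grip":-1}]'
python3 go.py .5990 -.2442 .0593 88.8
```

```text
t: 21.5
tool_pos: [0.5994, -0.2443, 0.0851]
orientation: [-0.032, -3.141, 0.0]
force: [-0.4, -0.3, -1.5]
opening: 0.0116
t 21.5 pos [ 0.5994 -0.2443  0.0851] head 88.84 tilt [-0.0002 -0.0001] F [-0.4 -0.3 -1.5] op 0.0116
shift mm [ 0.4  0.1 25.8] twist [-0.0001 -0.0002  0.0007]
```

The leg is in the hole without contact force. Now the snap stage.

```bash

python3 -m pendant '[{"translation":[0,0,1.5],"twist":[0,0,0],"grip":-1},{"translation":[0,0,1.5],"twist":[0,0,0],"grip":-1},{"translation":[0,0,1.5],"twist":[0,0,0],"grip":-1},{"translation":[0,0,1.5],"twist":[0,0,0],"grip":-1},{"translation":[0,0,1.5],"twist":[0,0,0],"grip":-1},{"translation":[0,0,1.5],"twist":[0,0,0],"grip":-1},{"translation":[0,0,1.5],"twist":[0,0,0],"grip":-1},{"translation":[0,0,1.5],"twist":[0,0,0],"grip":-1},{"translation":[0,0,1.5],"twist":[0,0,0],"grip":-1},{"translation":[0,0,1.5],"twist":[0,0,0],"grip":-1}]'
python3 go.py .5990 -.2442 .0593 88.8
```

```text
t: 22.5
tool_pos: [0.6009, -0.2451, 0.0728]
orientation: [0.032, 3.138, -0.003]
force: [-1.0, -0.2, 2.6]
opening: 0.0115
t 22.5 pos [ 0.6009 -0.2451  0.0728] head 88.84 tilt [ 0.0034 -0.0021] F [-1.  -0.2  2.6] op 0.0115
shift mm [ 1.9  0.9 13.5] twist [-0.002   0.0034  0.0007]
```

```bash

python3 -m pendant '[{"translation":[0.4,0.2,1.5],"twist":[0,0.001,0],"grip":-1},{"translation":[0.4,0.2,1.5],"twist":[0,0.001,0],"grip":-1},{"translation":[0.3,0.1,1.5],"twist":[0,0.001,0],"grip":-1},{"translation":[0.3,0.1,1.5],"twist":[0,0,0],"grip":-1},{"translation":[0.2,0.1,1.5],"twist":[0,0,0],"grip":-1},{"translation":[0.2,0,1.5],"twist":[0,0,0],"grip":-1},{"translation":[0.2,0,1.5],"twist":[0,0,0],"grip":-1},{"translation":[0.2,0,1.5],"twist":[0,0,0],"grip":-1},{"translation":[0.2,0,1.5],"twist":[0,0,0],"grip":-1},{"translation":[0.2,0,1.5],"twist":[0,0,0],"grip":-1}]'
python3 go.py .5990 -.2442 .0593 88.8
```

```text
t: 23.5
tool_pos: [0.6003, -0.2444, 0.0568]
orientation: [0.031, 3.137, -0.004]
force: [2.8, 1.1, 5.8]
opening: 0.0113
t 23.5 pos [ 0.6003 -0.2444  0.0568] head 88.85 tilt [ 0.0045 -0.0028] F [2.8 1.1 5.8] op 0.0113
shift mm [ 1.3  0.2 -2.5] twist [-0.0027  0.0045  0.0009]
```

```bash

python3 -m pendant '[{"translation":[0,0,-1],"twist":[0,0,0],"grip":-1},{"translation":[0,0,-1],"twist":[0,0,0],"grip":-1},{"translation":[0,0,0],"twist":[0,0,0],"grip":-1},{"translation":[0,0,0],"twist":[0,0,0],"grip":-1},{"translation":[0,0,0],"twist":[0,0,0],"grip":-1},{"translation":[0,0,0],"twist":[0,0,0],"grip":-1},{"translation":[0,0,0],"twist":[0,0,0],"grip":-1},{"translation":[0,0,0],"twist":[0,0,0],"grip":-1},{"translation":[0,0,0],"twist":[0,0,0],"grip":-1},{"translation":[0,0,0],"twist":[0,0,0],"grip":-1}]'
python3 go.py .5990 -.2442 .0593 88.8
python3 - <<'E'
from h import *
im,d,M=snap("wrist","w7"); P=cloud("wrist",d,M)
a=cv2.resize(im[170:300,190:380],None,fx=3,fy=3,interpolation=cv2.INTER_CUBIC)
im,d,M=snap("scene","s7"); b=cv2.resize(im[130:230,160:280],(570,475),interpolation=cv2.INTER_CUBIC)
cv2.imwrite("pics/w7.png",cv2.resize(np.hstack([a,cv2.resize(b,(468,390))]),(800,300))[:,:,::-1])
E
```

```text
t: 24.5
tool_pos: [0.5995, -0.2443, 0.0583]
orientation: [0.032, 3.139, -0.004]
force: [1.2, 0.4, 1.8]
opening: 0.0118
t 24.5 pos [ 0.5995 -0.2443  0.0583] head 88.85 tilt [ 0.0029 -0.0024] F [1.2 0.4 1.8] op 0.0118
shift mm [ 0.5  0.1 -1. ] twist [-0.0023  0.0029  0.0009]
```

View pics/w7.png

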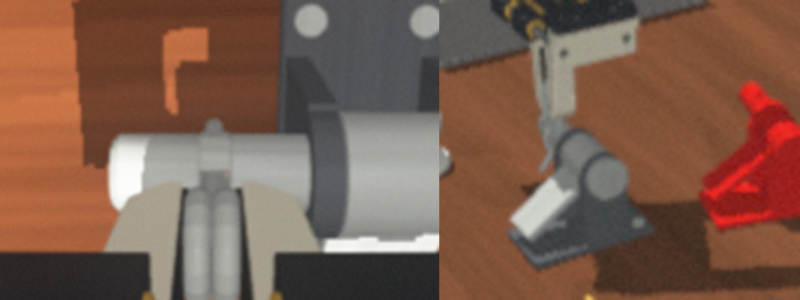

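The clip looks seated: its leg is in the hole at (215,170), and the bent leg is round the far side in the scene crop at (548,140). Release and lift away.

```bash

python3 -m pendant '[{"translation":[0,0,0],"twist":[0,0,0],"grip":-0.6},{"translation":[0,0,0],"twist":[0,0,0],"grip":-0.45},{"translation":[0,0,0],"twist":[0,0,0],"grip":-0.35},{"translation":[0,0,0],"twist":[0,0,0],"grip":-0.35},{"translation":[0,0,-4],"twist":[0,0,0],"grip":-0.35},{"translation":[0,0,-10],"twist":[0,0,0],"grip":-0.35},{"translation":[0,0,-20],"twist":[0,0,0],"grip":-0.35},{"translation":[-10,0,-20],"twist":[0,0,0],"grip":-0.35},{"translation":[-25,0,-10],"twist":[0,0,0],"grip":-0.35},{"translation":[-25,0,0],"twist":[0,0,0],"grip":-0.35}]'
python3 - <<'E'
from h import *
s=robot.read_state();print(s["tool_pos"],s["force"])
im,d,M=snap("wrist","w8"); P=cloud("wrist",d,M)
Q=P[:300].reshape(-1,3); w=Q[(Q[:,2]>.095)&(Q[:,2]<.14)&(abs(Q[:,1]+.243)<.03)&(abs(Q[:,0]-.596)<.03)]
r=cv2.minAreaRect((w[:,:2]*1000).astype(np.float32)); print(len(w),np.round(r[0],1),np.round(r[1],1),r[2],"top",w[:,2].max())
w=Q[(Q[:,2]>.074)&(Q[:,2]<.095)&(abs(Q[:,0]-.596)<.02)&(Q[:,1]<-.12)&(Q[:,1]>-.3)]; print("pin y",w[:,1].min(),w[:,1].max())
a=cv2.resize(im[:300],(560,300))
im,d,M=snap("scene","s8"); b=cv2.resize(im[150:225,165:265],(560,420),interpolation=cv2.INTER_CUBIC)[:300]
cv2.imwrite("pics/w8.png",np.vstack([a,b])[:,:,::-1])
E
```

```text
t: 25.6
tool_pos: [0.6572, -0.2456, 0.127]
orientation: [-0.035, -3.14, 0.002]
force: [0.7, -0.0, 0.7]
opening: 0.0302
[ 0.65722576 -0.24562984  0.12698789] [ 0.68679389 -0.01898822  0.67726475]
689 [ 598.7 -243.5] [12.  24.7] 88.55496978759766 top 0.12730480977353367
pin y -0.27101646456815637 -0.1517103799997823
```

View pics/w8.png

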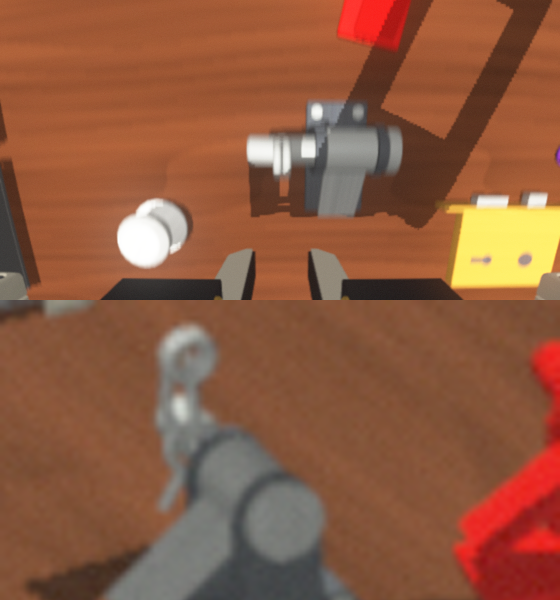

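The clip stands by itself, square on the pin, and the bent leg is round it. The fingers are clear. Handing in.

```bash
python3 -c "
from plant import robot
print(robot.close_job())"
```

```text
the job is handed in; nothing more can be done
None
```

The hinge pin is home and the long R-clip is fitted and released. I handed the job in at about 25.7 s of the 72 s allowed; no verdict is reported.

- **Pin:** I pushed the head in -y until it met the hard stop, at about 14 N with no further travel. The last look put the pin's free end and head face within 0.3 mm of where they were right after that push.
- **Clip:** I gripped it by the coil, lined the leg up with the cross-hole using the wrist camera, and lowered it in with no contact force. It then pressed home; the highest reading, at the end of a move, was about 6 N.
- **Last check on the clip:**
  - Its coil centre was about 114 mm high, where 115 mm is nominal for the seat.
  - It was square to the pin within about 1°.
  - The arm was clear, and the wrist force was near zero.

Three things did not agree or were not checked:

- **Fingertip height:** the real fingertips sat about 35 mm higher than the reported tool position, as two cameras showed. My first push therefore passed above the head without touching it. I corrected for the offset from then on.
- **Clip lean:** the coil measured about 2.5 mm to +x of the pin axis, so the clip may lean about 3°. I judged that to be within tolerance, because the hole holds the seat point in place.
- **Other goods:** I did not measure them again at the end. No unexpected contact force showed up.

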